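# Clear the slicer with tongs, then hold its sprung pusher open for the next sausage

## Task

Get the slicer ready for the next sausage: with the tongs, lift the leftover sausage end off the slicer's deck, let go of it in the scrap tray, and lay the tongs back flat on the wooden board. Then pull the slicer's sprung pusher away from the blade by its upright handle until its pointer is level with the rider on the ruler, and finish still gripping the handle and holding it there, so that the next sausage can be laid in. Keep the gripper's fingers off the sausage end and clear of the blade, and leave the rider and the other things on the counter where they are.

Things in the scene. Friction and masses are not known exactly. Their poses are not given: they have to be found in the camera images.
- slicer: aluminium and steel deli slicer, fixed on the counter, about 340 x 490 x 350 mm. Origin: on the counter under the machine's middle; x points away from the operator (the robot), y to the operator's left, z up. Blade in the plane y = 0; in front of it an upright gauge plate in that plane, x -163 to -73, up to z 210 mm. Left of them the slice deck, right of them the carriage tray with the pusher.
- blade: the slicer's round blade, 250 mm across, 3 mm thick, in the slicer's x-z plane; origin at its centre. Not to be touched.
- deck (a point): middle of the flat slice deck's top, 63 mm above the counter; the deck is 160 mm (slicer's x) by 172 mm (y), open in front (towards the robot) and on the left; the motor housing stands behind it and the gauge plate and blade along its right side
- tray (a point): middle of the carriage tray's top, 135 mm above the counter; the tray is 225 mm (slicer's x) by 255 mm (y). On its far side runs the pusher's guide rod with the return spring, along its near edge a ruler with the rider. The tray itself does not move.
- pusher (a joint): travel of the product pusher in m: 0 at rest by the gauge plate, growing as it is pulled to the slicer's right (its -y), away from the blade; end stop at 0.145. A return spring pulls it back, about 5 N at 0 and 11 N at 0.12, so it stays out only while held. When this equals joint rider, the pointer is level with the rider.
- pusher_grip (a point): point on the axis of the pusher's upright black handle, 249 mm above the counter: a good height to grip it from above. The handle is straight, round, 26 mm in diameter from 185 to 266 mm and ends 283 mm above the counter; it stands on the pusher's cross arm and moves with it. The push plate beside it, 74 mm nearer to the blade, reaches up to 211 mm.
- pusher_pointer (a point): tip of the pusher's pointer, a 4 mm thick, 20 mm long black fin at the near end of the cross arm, over the ruler, 165 mm above the counter; straight in front (slicer's -x) of the handle
- rider (a joint): place of the rider along the ruler in m, measured in the same way as joint pusher (slicer's -y from the pointer's rest place). It has been set beforehand and must not be moved.
- rider_mark (a point): top of the rider's 4 mm thick upright fin; the rider is a black clip 16 mm wide on the ruler at the tray's near edge, 154 mm above the counter here. Axes as the slicer's.
- tongs_center (a point): small steel spring tongs lying flat (they close in the horizontal plane), 90 g. The point is midway between the legs, 11 mm above their underside, near the balance point; x runs to the tips, y across the legs, z up. Bow at x -95 mm, tips at +96 mm; legs 22 mm high, 3 mm thick, 45 mm wide over both here when sprung open, about 30 when the tips hold a 26 mm thing: grip them here, across, from above.
- tongs_tips (a point): midway between the tongs' two tip pads, 83 mm ahead (x) of tongs_center; pads 24 mm high, 28 mm long, 54 mm clear between them when open. Each leg pivots at the bow, 171 mm behind. The legs push out on the grip with about 9 N each when open, 13 N when closed on a thing: easing the grip to about 40 mm between the fingers frees the thing while the tongs stay held; past 45 mm lets go of the tongs.
- sausage_end: the end of a hard dry sausage: 26 mm round, 22 mm tall, domed, 18 g, standing on the slicer's deck on its cut face; origin at the middle of that face
- end_center (a point): middle of the sausage end, half-way up (11 mm)
- scrap_tray: open steel tray for trimmings, fixed, 190 mm (its x) x 140 mm (its y), walls 25 mm high and 4 mm thick, floor 4 mm; origin at the centre of its underside. A flat bit of trim already lies in it.
- board: wooden board, fixed, 200 mm (its x) x 150 mm (its y), 15 mm thick; origin at the centre of its underside. The tongs lie on it.
- jar: amber jar with steel lid, 56 mm in diameter, 85 mm tall; origin at its foot; bystander
- brush: flat brush with a wooden handle, lying down; bystander
- bowl: steel bowl, 150 mm wide, 60 mm high; origin at its foot; bystander
- stick: the next dry sausage, 54 mm thick, 160 mm long, lying in a steel dish; bystander
- cup: steel cup, 70 mm wide, 70 mm tall; bystander

How it is judged:
By the outcome, as a careful person would: the job done as asked, in the order asked, and still so for the second after the job is handed in, while the arm keeps its last pose, push and grip.
It also fails if it takes over 72 s, if anything falls off the work surface, if the arm or the gripper's body presses on something with over 40 N, if the wrist force passes 120 N, or if a joint passes its speed limit or range.

## Robot

A 7-joint arm with a two-finger parallel gripper is mounted at the origin on the work surface. World frame = base frame: x ahead of the robot, y to its left, z up, the work surface at z = 0. Lengths are in m, angles in degrees, forces in N, time in s.
With the tool pointing down it reaches from about 0.425 to 0.875 m from the base axis. Payload 4.7 kg.
Tool frame: the origin (TCP) lies at the very end of the fingers, on their centre line; the grasp point (between the pads) lies 19 mm behind it; z points along the fingers, y is the line along which they close (so a half turn about z gives the same grasp; the last joint's range is limited). The gripper opens to 87 mm and grips with 3 to 60 N. Pads are 19 mm wide; open, the fingers measure 117 mm over their backs; the gripper's body (75 mm by 190 mm) begins 51 mm behind the grasp point.
Start: joints at [-76.484, 18.392, -4.016, 83.108, 1.295, 78.541, -3.26], TCP at [0.143, 0.634, 0.223] pointing down, gripper open.
Joint ranges: [-163.93, 163.93], [-17.29, 119.83], [-79.2, 71.16], [3.27, 140.29], [-89.18, 269.18], [5.43, 117.66], [-154.24, 154.24]. Speed limits (degrees/s): [147.25, 147.25, 180, 180, 180, 180, 180].

## Interface

Orientations are given as [roll, pitch, yaw] about the fixed x, y, z axes, in that order (R = Rz(yaw) Ry(pitch) Rx(roll)).
In Python, from cell import telemetry, cams, env gives the robot as it stands.
- The arm moves only by the tool arm_command, never from a script. Its argument "series" is text: rows parted by semicolons, each of 5 numbers parted by spaces: the shift along the tool's x, y, z in mm, then the turn about the tool's z in rad, then the closure in counts, from 0 (fully open) to 255 (shut). A call has 1 to 20 rows; each row shifts and turns the commanded pose from where the row before left it, along the tool's axes as they then stand; what a row does not reach is not made up. A row lasts 1/12 s, in which the tool goes at most 41.7 mm and 7.16 degrees, less where a joint would pass 70% of its speed; a pose out of reach is approached as far as the arm can. A call is refused whole if a number of a shift passes 41.7 or a number of a turn 0.125, either way. A call with a gripper value outside its range is refused whole. The fingers move at their own pace and stop on an object; "squeeze" is the grip in N (left out, the last holds). Time passes only in rows, so rows that do not move let the fingers close. It gives the time, the measured TCP pose, the force, the opening and the grip force at its end, in the units of the state.
- telemetry.get_obs(): the state, without advancing time (a new reading comes with each control period).
- cams.read_camera(name): name is "scene" or "top" or "wrist"; returns the picture (384x512x3 uint8, blue, green, red); there is no depth.
- cams.calibration(name): a dict with "K" (3x3 intrinsics, pixels), "origin" and "rotation" of the camera in the world; the wrist camera has in their place "hand_eye" (4x4, takes a point from camera to tool coordinates, whose origin is the TCP and whose axes are the flange's). Camera axes: x right, y down, z forward; pixel columns grow to the right and rows downward; lengths in m; the calibration is good to about 2 mm. The wrist camera is an equidistant fisheye: a pixel r from the principal point sees the ray r / f radians off the axis. A picture is of the moment at which its call begins: read the wrist's pose just before it. calibration takes no time and is no camera call.
- env.sign_off(): hands the job in; it is judged then, once.
The state is a dict: "time_s": time; "qpos": joint angles; "joint_velocities": joint speeds; "effort": joint torques, N m; "tool_pos": TCP position; "tool_rot": TCP orientation; "force": force on the tool from outside, world axes, zero at the start; "wrist_torque": the same for the moment, N m; "grip_width": finger opening in m; "grasp_force": force on a finger pad.
Only numpy, scipy, OpenCV 4.12 (cv2) and the standard library are available. Lean on these libraries where they do the work, as an engineer would, in place of code of your own. Each camera call takes 0.05 s, during which the arm holds its last target. There are 200 camera calls.

## Working session

There is one attempt and no reset: what is moved stays moved. The work goes in short steps, Python scripts to look and compute and a tool call to move; the robot and the scene stay as the last step left them, time stands still between calls to the robot, and variables do not carry over. Pictures are saved under pics/ and viewed, at most 10 in all, crops included, and the job is handed in when it is done.

Besides the shell and the picture viewer there is one more tool, called after ">>>" as name(argument=value, ...) on one line, values as JSON. arm_command: Moves the arm, as the interface text tells. Its arguments: {"type":"object","properties":{"series":{"type":"string"},"squeeze":{"type":"number"}},"required":["series"]}

```bash
mkdir -p pics; ls
cat > h.py <<'E'
import numpy as np, cv2
from cell import telemetry, cams, env
def snap(n,f):
    o=telemetry.get_obs(); im=np.array(cams.read_camera(n)); cv2.imwrite('pics/'+f,im); return o,im
E
python3 - <<'E'
from h import *
o,a=snap('scene','s1.png'); o,b=snap('top','t1.png')
cv2.imwrite('pics/st1.png',cv2.resize(np.vstack([a,b]),None,fx=.78,fy=.78))
cv2.imwrite('pics/t1b.png',cv2.resize(b,(800,600))); cv2.imwrite('pics/s1b.png',cv2.resize(a,(800,600)))
for n in('scene','top','wrist'): print(n,cams.calibration(n))
print(o)
E
```

```text
pics
scene {'K': array([[442.6646874 ,   0.        , 251.52811124],
       [  0.        , 442.6646874 , 193.55740446],
       [  0.        ,   0.        ,   1.        ]]), 'origin': array([1.1554117 , 0.60792778, 0.9794683 ]), 'rotation': array([-134.51180661,   -0.42098583,  137.55261016])}
top {'K': array([[470.84095802,   0.        , 253.19831028],
       [  0.        , 470.84095802, 199.48819507],
       [  0.        ,   0.        ,   1.        ]]), 'origin': array([ 0.46730382, -0.0207992 ,  1.71314444]), 'rotation': array([-175.8200285 ,    0.95060561,  -91.06983564])}
wrist {'K': array([[297.31863964,   0.        , 257.04229997],
       [  0.        , 297.31863964, 191.37676371],
       [  0.        ,   0.        ,   1.        ]]), 'hand_eye': array([[-4.80871218e-04, -9.62056591e-01, -2.72849564e-01,
         7.46082644e-02],
       [ 9.99999699e-01, -6.28552184e-04,  4.53846053e-04,
        -5.05414692e-04],
       [-6.08125776e-04, -2.72849264e-01,  9.62056604e-01,
        -1.63063871e-01],
       [ 0.00000000e+00,  0.00000000e+00,  0.00000000e+00,
         1.00000000e+00]])}
{'time_s': 0.05, 'qpos': array([-76.48263198,  18.43999784,  -4.01695684,  83.17264056,
         1.29486471,  78.53993605,  -3.25894932]), 'joint_velocities': array([-0.02314932,  0.00909257, -0.05230435, -0.16053771,  0.01379891,
        0.12235416, -0.03850941]), 'effort': array([ 7.57712805e-04, -4.93000388e+01, -4.05790173e-01, -3.13702226e+01,
       -6.40939828e-02,  3.99078336e-02,  7.82291590e-05]), 'tool_pos': array([0.1429213 , 0.63354792, 0.22147087]), 'tool_rot': array([-1.79892663e+02,  4.99818868e-03,  1.67294713e+02]), 'force': array([ 0.32767927, -0.59624217,  0.00846492]), 'wrist_torque': array([-0.00611118, -0.04920157, -0.01961844]), 'grasp_force': 0.0, 'grip_width': 0.08715959041155771}
```

View pics/t1b.png

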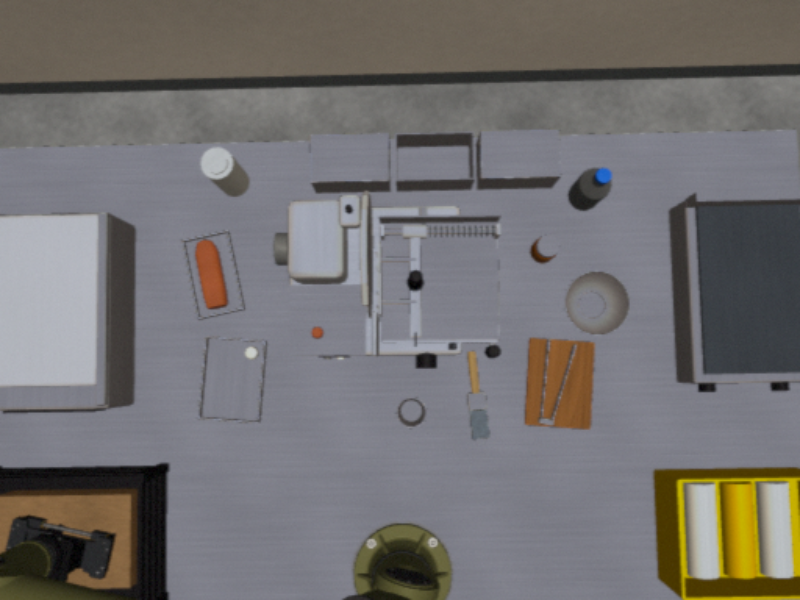

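View pics/s1b.png

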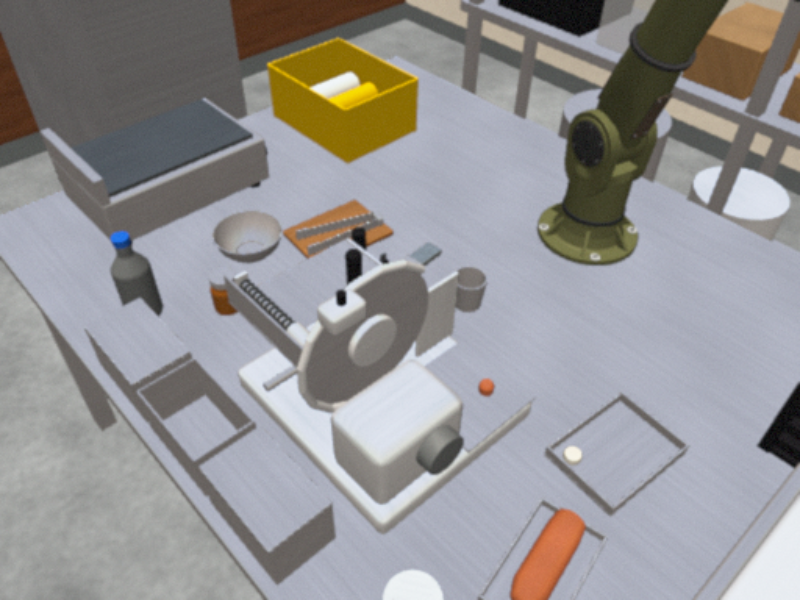

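The top picture (800x600) shows the sausage end at (317,332) and the tongs on the board, with legs about (549,342)-(545,422) and (576,345)-(548,422) and the bow at the bottom. The scrap tray is at (233,380), the pusher handle at (415,281), and the rider at about (453,346). In the scene picture the end is at (487,387) and the tray at (615,455).

```bash
cat >> h.py <<'E'
from scipy.spatial.transform import Rotation as Ro
def ray(n,px,o=None):
    c=cams.calibration(n);K=c['K']; px=np.atleast_2d(px).astype(float)
    v=(px-K[:2,2])/K[0,0]
    if n=='wrist':
        r=np.linalg.norm(v,axis=1,keepdims=True); d=np.hstack([v/np.maximum(r,1e-9)*np.sin(r),np.cos(r)])
        H=np.eye(4);H[:3,:3]=Ro.from_euler('xyz',o['tool_rot'],degrees=True).as_matrix();H[:3,3]=o['tool_pos'];H=H@c['hand_eye']
        R,t=H[:3,:3],H[:3,3]
    else: d=np.hstack([v,np.ones((len(v),1))]);R=Ro.from_euler('xyz',c['rotation'],degrees=True).as_matrix();t=c['origin']
    return t,d@R.T
def onz(n,px,z,o=None):
    t,d=ray(n,px,o); return t+d*((z-t[2])/d[:,2])[:,None]
def proj(n,P,o):
    c=cams.calibration(n);K=c['K']
    if n=='wrist':
        H=np.eye(4);H[:3,:3]=Ro.from_euler('xyz',o['tool_rot'],degrees=True).as_matrix();H[:3,3]=o['tool_pos'];H=H@c['hand_eye'];R,t=H[:3,:3],H[:3,3]
    else: R=Ro.from_euler('xyz',c['rotation'],degrees=True).as_matrix();t=c['origin']
    q=(np.atleast_2d(P)-t)@R
    if n=='wrist':
        s=np.linalg.norm(q[:,:2],axis=1); th=np.arctan2(s,q[:,2]); return K[:2,2]+K[0,0]*q[:,:2]/s[:,None]*th[:,None]
    return K[:2,2]+K[0,0]*q[:,:2]/q[:,2:]
def tri(rays):  # nearest point of (t,d) rays
    A=np.zeros((3,3));b=np.zeros(3)
    for t,d in rays:
        d=np.ravel(d)/np.linalg.norm(d);M=np.eye(3)-np.outer(d,d);A+=M;b+=M@t
    p=np.linalg.solve(A,b); return p,[float(np.linalg.norm(np.cross(p-t,np.ravel(d)/np.linalg.norm(d)))) for t,d in rays]
def w2t(o,p):  # world point -> tool coords mm
    return Ro.from_euler('xyz',o['tool_rot'],degrees=True).inv().apply(np.asarray(p)-o['tool_pos'])*1000
E
python3 - <<'E'
from h import *
np.set_printoptions(precision=3,suppress=True)
s=1.5625; T=lambda l,z:print(z,onz('top',np.array(l)/s,z))
T([(549,342),(576,345),(546,422)],.03); T([(529,338),(594,340),(590,428),(526,426)],.015); T([(233,380),(207,338),(266,341),(261,421),(201,418)],.025)
T([(415,277)],.283);T([(453,346)],.154);T([(370,345),(366,195)],.21)
print(tri([(t,d) for t,d in(ray('top',np.array([317,332])/s),ray('scene',np.array([487,387])/s))]))
E
```

```text
0.03 [[ 0.515 -0.343  0.03 ]
 [ 0.507 -0.405  0.03 ]
 [ 0.334 -0.331  0.03 ]]
0.015 [[ 0.525 -0.301  0.015]
 [ 0.518 -0.45   0.015]
 [ 0.317 -0.433  0.015]
 [ 0.325 -0.288  0.015]]
0.025 [[0.442 0.381 0.025]
 [0.539 0.441 0.025]
 [0.53  0.304 0.025]
 [0.347 0.317 0.025]
 [0.356 0.455 0.025]]
0.283 [[ 0.64  -0.038  0.283]]
0.154 [[ 0.507 -0.117  0.154]]
0.21 [[0.51  0.056 0.21 ]
 [0.822 0.059 0.21 ]]
(array([0.545, 0.182, 0.069]), [0.0010623928645670927, 0.0010623928645670778])
```

>>> arm_command(series="0 0 -25 0 0;0 0 -40 0 0;-10 -8 -35 0 0;-29 -24 -12 0 0;-29 -24 -12 0 0;-29 -24 -12 0 0;-29 -24 -5 0 0;-29 -24 0 0 0;-29 -24 0 0 0;-29 -24 0 0 0;-29 -24 0 0 0;-29 -24 0 0 0;-29 -24 0 0 0;-29 -24 0 0 0;-29 -24 0 0 0;-20 -14 0 0 0;0 0 0 0 0;0 0 0 0 0")

```text
time_s: 1.6
tool_pos: [0.4443, 0.247, 0.3633]
tool_rot: [-180.0, -0.0, 167.1]
force: [-0.5, 0.1, -0.5]
grip_width: 0.0871
grasp_force: 0.0
```

Run:
```python
from h import *
np.set_printoptions(precision=3,suppress=True)
o,a=snap('wrist','w1.png'); print(o['tool_pos'],o['tool_rot'],o['qpos'],o['time_s'])
cv2.imwrite('pics/w1b.png',cv2.resize(a,(800,600)))
```

```text
[0.444 0.247 0.363] [-179.992   -0.032  167.074] [-49.936  -1.275  17.598  89.556   0.368  91.687  44.743] 1.6
```

View pics/w1b.png

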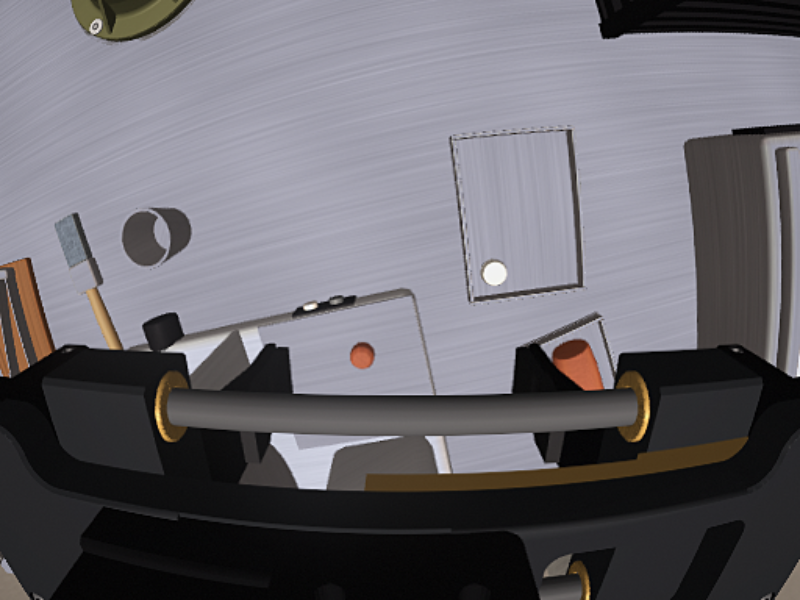

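The wrist picture (800x600) shows the sausage end at (362,356) and the deck's front-left corner at (412,290). The scrap tray rim corners are (452,137), (572,127), (583,287) and (470,302), with the trim at (495,272). Next I move on toward the tongs.

>>> arm_command(series="-4 -16 0 0 0;-9 -32 0 0 0;-9 -32 0 0 0;-9 -32 0 0 0;-9 -32 0 0 0;-9 -32 0 0 0;-4 -16 0 0 0;0 0 0 0 0;0 0 0 0 0")

```text
time_s: 2.4
tool_pos: [0.4526, 0.0497, 0.3637]
tool_rot: [179.9, -0.0, 167.3]
force: [0.4, 1.3, -0.4]
grip_width: 0.0869
grasp_force: 0.0
```

Run:
```python
from h import *
import pickle
o,a=snap('wrist','w2.png'); print(o['tool_pos'],o['tool_rot']); pickle.dump(o,open('o2.pkl','wb'))
```

```text
[0.452567   0.04971082 0.36373795] [ 1.79922422e+02 -1.81493236e-03  1.67294972e+02]
```

>>> arm_command(series="-4 -16 0 0 0;-9 -34 0 0 0;-9 -34 0 0 0;-9 -34 0 0 0;-9 -34 0 0 0;-9 -34 0 0 0;-9 -34 0 0 0;-9 -34 0 0 0;-9 -34 10 0 0;-9 -34 20 0 0;-9 -34 20 0 0;-4 -22 10 0 0;0 0 0 0 0;0 0 0 0 0")

```text
time_s: 3.62
tool_pos: [0.4658, -0.3398, 0.3021]
tool_rot: [-180.0, -0.2, 167.3]
force: [1.0, 1.2, 0.5]
grip_width: 0.0867
grasp_force: 0.0
```

Run:
```python
from h import *
import pickle
o,a=snap('wrist','w3.png'); print(o['tool_pos'],o['tool_rot'],o['qpos'],o['time_s']); pickle.dump(o,open('o3.pkl','wb'))
cv2.imwrite('pics/w3b.png',np.hstack([cv2.resize(cv2.imread('pics/w2.png'),(400,300)),cv2.resize(a,(400,300))]))
cv2.imwrite('pics/w3b.png',cv2.resize(a,(800,600)))
```

```text
[ 0.46583335 -0.3398435   0.30213936] [-179.98028075   -0.18374452  167.29522363] [-17.38564687  11.97824209  59.7171188   88.23201706 -10.24454581
  85.88131404 119.84557991] 3.6167
```

View pics/w3b.png

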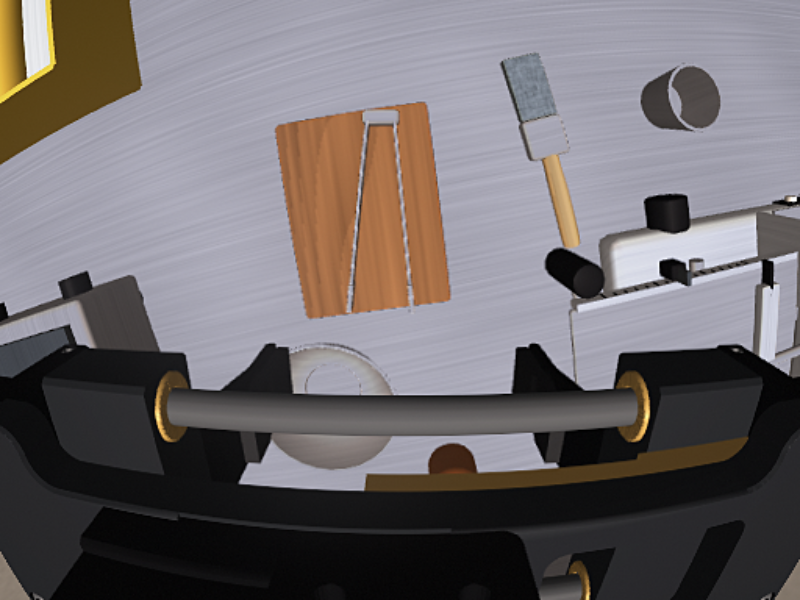

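The picture (800x600) shows the tongs with the bow at (381,117), leg tips at (350,311) and (411,311), and board corners at (277,128), (426,103), (450,300) and (308,319). At the right, the rider is at (675,270), the pusher pointer at about (768,275) and a knob at (575,272).

```bash
cat > m.py <<'E'
from h import *
import pickle
np.set_printoptions(precision=4,suppress=True)
o3=pickle.load(open('o3.pkl','rb'));o2=pickle.load(open('o2.pkl','rb'))
o1=dict(tool_pos=np.array([.4443,.247,.3633]),tool_rot=[-179.992,-.032,167.074])
s=1.5625
def blob(f,box,lo,hi):
    im=cv2.imread('pics/'+f);h=cv2.cvtColor(im,cv2.COLOR_BGR2HSV);m=cv2.inRange(h,lo,hi);x0,y0,x1,y1=box;k=np.zeros_like(m);k[y0:y1,x0:x1]=m[y0:y1,x0:x1]
    n,l,st,c=cv2.connectedComponentsWithStats(k); i=1+np.argmax(st[1:,4]);return c[i],st[i]
E
python3 - <<'E'
from m import *
lo,hi=(0,120,80),(15,255,255)
p1,st1=blob('w1.png',(210,205,260,250),lo,hi);p2,st2=blob('w2.png',(270,150,512,300),lo,hi)
pt,stt=blob('t1.png',(190,200,215,225),lo,hi);ps,sts=blob('s1.png',(300,235,325,260),lo,hi)
print(p1,st1,p2,st2,pt,stt,ps,sts)
print(tri([ray('wrist',p1,o1),ray('wrist',p2,o2),ray('top',pt),ray('scene',ps)]))
print(tri([ray('wrist',p1,o1),ray('wrist',p2,o2)]))
print('tongs',onz('wrist',np.array([(381,117),(350,311),(411,311),(380,311)])/s,.037,o3))
print('board',onz('wrist',np.array([(277,128),(426,103),(450,300),(308,319)])/s,.015,o3))
print('tray',onz('wrist',np.array([(452,137),(572,127),(583,287),(470,302)])/s,.025,o1))
a=cv2.imread('pics/w3.png')[50:210,170:310]; b=cv2.imread('pics/w2.png')
cv2.imwrite('pics/c1.png',np.hstack([cv2.resize(a,(420,480),interpolation=cv2.INTER_CUBIC),cv2.resize(b,None,fx=.74,fy=1.25)]))
E
```

```text
[231.0615 227.7263] [224 221  15  15 179] [452.695  210.6772] [441 194  24  30 505] [202.5 212.5] [200 210   6   6  32] [310.9 247.3] [307 243   9  10  70]
(array([0.5482, 0.2169, 0.1753]), [0.04302910589843657, 0.08364491650183903, 0.047699730659490465, 0.05677405086269735])
(array([0.4751, 0.219 , 0.3116]), [0.018841549902251686, 0.018841549902251686])
tongs [[ 0.3394 -0.3308  0.037 ]
 [ 0.5113 -0.4018  0.037 ]
 [ 0.5243 -0.3442  0.037 ]
 [ 0.5177 -0.3733  0.037 ]]
board [[ 0.3209 -0.432   0.015 ]
 [ 0.3326 -0.2863  0.015 ]
 [ 0.5284 -0.3042  0.015 ]
 [ 0.5162 -0.4508  0.015 ]]
tray [[0.3472 0.3241 0.025 ]
 [0.3592 0.46   0.025 ]
 [0.5434 0.4424 0.025 ]
 [0.5307 0.3063 0.025 ]]
```

Run:
```python
from m import *
lo,hi=(0,120,80),(15,255,255)
q=proj('wrist',[.545,.182,.072],o2)[0].astype(int);print(q)
p1,st1=blob('w1.png',(210,205,260,250),lo,hi);pt,_=blob('t1.png',(190,200,215,225),lo,hi);ps,_=blob('s1.png',(300,235,325,260),lo,hi)
R=[ray('wrist',p1,o1),ray('top',pt),ray('scene',ps)]
try:
    p2,st2=blob('w2.png',(q[0]-25,q[1]-25,q[0]+25,q[1]+25),lo,hi);print(p2,st2);print(tri([R[0],ray('wrist',p2,o2)]));R.append(ray('wrist',p2,o2))
except Exception as e: print(e)
print(tri(R)); print(onz('wrist',p1,.074,o1))
```

```text
[347 195]
[346.905  197.4022] [339 191  16  14 179]
(array([0.5469, 0.1793, 0.076 ]), [0.00011628630105712417, 0.00011628630105708192])
(array([0.5472, 0.1808, 0.0728]), [0.00214146498546752, 0.0020344995418784834, 0.0016933452193619088, 0.0011845404685150147])
[[0.5475 0.1789 0.074 ]]
```

View pics/c1.png

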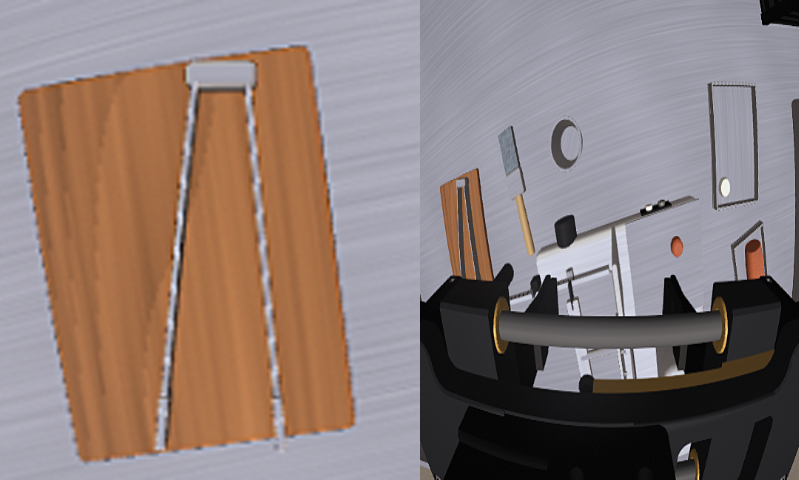

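The crop shows the bow's outer edge at crop (223,62) and the leg tips at (160,450) and (280,447), so the tongs' yaw is about -13.4°. In w2 the sausage end is visible at px (347,197). I go down to z≈0.12 and check.

>>> arm_command(series="5 -3 20 0.012 0;10 -5 36 0 0;10 -5 36 0 0;8 -4 36 0 0;4 -3 34 0 0;0 0 20 0 0;0 0 0 0 0;0 0 0 0 0")

```text
time_s: 4.33
tool_pos: [0.4264, -0.3495, 0.1218]
tool_rot: [179.9, -0.0, 166.8]
force: [0.8, -1.2, 0.9]
grip_width: 0.0867
grasp_force: 0.0
```

Run:
```python
from h import *
import pickle
o,a=snap('wrist','w4.png'); print(o['tool_pos'],o['tool_rot'],o['time_s']); pickle.dump(o,open('o4.pkl','wb'))
cv2.imwrite('pics/w4b.png',cv2.resize(a,(800,600)))
```

```text
[ 0.426375   -0.34949123  0.12179957] [ 1.79926151e+02 -1.55546019e-02  1.66819330e+02] 4.3333
```

View pics/w4b.png

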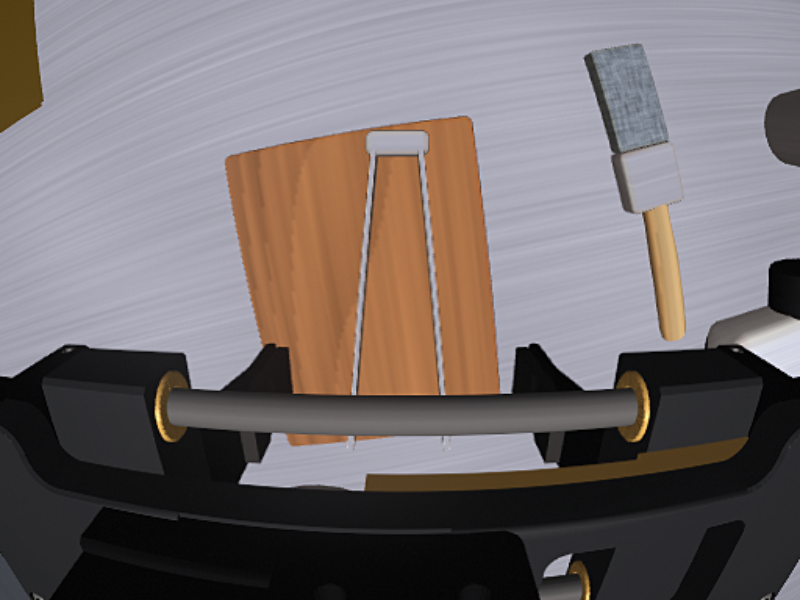

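The picture shows the tongs between the fingers, with the bow's centre at (397,143), the tip ends at (351,445) and (446,445), and board corners at (227,157) and (471,117).

Run:
```python
from m import *
o4=pickle.load(open('o4.pkl','rb'))
A=lambda p,q:tri([ray('wrist',np.array(p),o3),ray('wrist',np.array(q)/s,o4)])
b=A((244,75),(397,143));t=A((243.3,199.5),(398.5,445));print(b,t,A((277/s,128/s),(227,157)),A((426/s,103/s),(471,117)))
bz=onz('wrist',np.array([(397,131),(351,445),(446,445)])/s,.037,o4);print(bz)
tm=bz[1:].mean(0);d=tm-bz[0];print(np.degrees(np.arctan2(d[1],d[0])),np.linalg.norm(d))
c=tm-d/np.linalg.norm(d)*.096;print(c,w2t(o4,[c[0],c[1],.019]))
```

```text
(array([ 0.3375, -0.3313,  0.0192]), [0.0003588347237405479, 0.0003588347237404896]) (array([ 0.5213, -0.3743,  0.0273]), [0.000173445068697232, 0.0001734450686973939]) (array([ 0.3184, -0.4342,  0.0072]), [0.0013188549947139477, 0.0013188549947139726]) (array([ 0.3313, -0.2855,  0.0077]), [0.0003821975127364859, 0.0003821975127364262])
[[ 0.3325 -0.3302  0.037 ]
 [ 0.5085 -0.402   0.037 ]
 [ 0.5222 -0.3434  0.037 ]]
-13.076523681214473 0.18774241065420375
[ 0.4218 -0.351   0.037 ] [  4.0655  -2.6225 102.7974]
```

>>> arm_command(series="2 -1 20 0 0;2 -1 30 0 0;0 0 25 0 0;0 0 14 0 0;0 0 8 0 0;0 0 0 0 0;0 0 0 0 0", squeeze=35)

```text
time_s: 4.97
tool_pos: [0.4217, -0.3533, 0.0258]
tool_rot: [-180.0, 0.1, 166.6]
force: [0.4, 0.2, 1.1]
grip_width: 0.0872
grasp_force: 0.0
```

>>> arm_command(series="0 1 4.5 0 0;0 0 0 0 60;0 0 0 0 110;0 0 0 0 138;0 0 0 0 138;0 0 0 0 138;0 0 0 0 138")

```text
time_s: 5.55
tool_pos: [0.4208, -0.3518, 0.0202]
tool_rot: [180.0, 0.0, 166.6]
force: [0.4, -0.0, 1.1]
grip_width: 0.0549
grasp_force: 0.0
```

>>> arm_command(series="0 0 0 0 138;0 0 0 0 138;0 0 0 0 138;0 0 0 0 138;0 0 0 0 138")

```text
time_s: 5.97
tool_pos: [0.4209, -0.3516, 0.0201]
tool_rot: [180.0, 0.0, 166.6]
force: [0.0, 0.4, -0.1]
grip_width: 0.0401
grasp_force: 9.9
```

>>> arm_command(series="0 0 -8 0 138;0 0 -25 0 138;0 0 -38 0 138;0 0 -38 0 138;0 0 -38 0 138;3 16 -38 0 138;6 33 -20 0 138;6 33 -20 0 138;6 33 -30 0 138;6 33 -30 0 138;6 33 -20 0 138;6 33 0 0 138;6 33 0 0 138;6 33 0 0 138;6 33 0 0 138;3 18 0 0 138;0 0 0 0 138;0 0 0 0 138")

```text
time_s: 7.47
tool_pos: [0.4386, -0.0207, 0.3206]
tool_rot: [-179.9, -0.0, 166.7]
force: [0.1, -0.6, -1.1]
grip_width: 0.04
grasp_force: 9.7
```

>>> arm_command(series="2 16 0 0 138;4 33 0 0 138;4 33 0 0 138;4 33 0 0 138;4 33 -0 0 138;4 33 10 0 138;2 25 25 0 138;0 13 35 0 138;0 0 38 0 138;0 0 35 0 138;0 0 20 0 138;0 0 8 0 138;0 0 0 0 138;0 0 0 0 138")

```text
time_s: 8.63
tool_pos: [0.4673, 0.1971, 0.1508]
tool_rot: [180.0, 0.1, 166.5]
force: [-0.1, -0.4, 0.1]
grip_width: 0.0403
grasp_force: 9.7
```

Run:
```python
from h import *
import pickle
o,a=snap('wrist','w5.png'); snap('scene','s5.png');print(o['tool_pos'],o['tool_rot'],o['qpos'],o['time_s']); pickle.dump(o,open('o5.pkl','wb'))
cv2.imwrite('pics/w5b.png',np.vstack([cv2.resize(a[150:320,130:400],(800,500),interpolation=cv2.INTER_CUBIC)]))
print(w2t(o,[.547,.1795,.074]),proj('wrist',[.547,.1795,.074],o))
```

```text
[0.46731471 0.19706313 0.15083603] [1.79959670e+02 8.09317619e-02 1.66506326e+02] [-46.93701831   3.52939973  21.92416883 109.32551006  -1.40704522
  67.31745957  51.99651983] 8.6333
[-81.4751595    1.46112895  76.9522387 ] [[259.03518009 280.63249873]]
```

View pics/w5b.png

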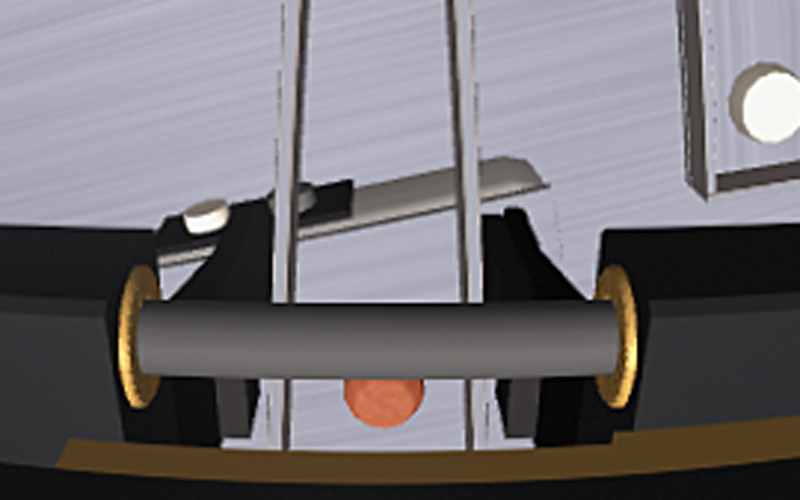

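The picture shows the sausage end centred between the tongs' pads, at crop x 384 against pad inner edges at 290 and 465. I descend, then close.

>>> arm_command(series="1 1 15 0 138;1 0 25 0 138;0 0 20 0 138;0 0 12 0 138;0 0 5 0 138;0 0 2 0 138;0 0 0 0 138;0 0 0 0 138")

```text
time_s: 9.4
tool_pos: [0.4656, 0.1998, 0.0721]
tool_rot: [179.9, 0.1, 166.6]
force: [-0.3, 0.7, -1.1]
grip_width: 0.0404
grasp_force: 9.7
```

>>> arm_command(series="0 0 0 0 150;0 0 0 0 165;0 0 0 0 180;0 0 0 0 200;0 0 0 0 200;0 0 0 0 200;0 0 0 0 200", squeeze=30)

```text
time_s: 9.98
tool_pos: [0.4648, 0.1994, 0.0709]
tool_rot: [180.0, 0.0, 166.6]
force: [0.1, 0.1, 0.4]
grip_width: 0.0297
grasp_force: 30.0
```

>>> arm_command(series="0 0 -5 0 200;0 0 -15 0 200;0 0 -25 0 200;0 0 -30 0 200;0 0 -25 0 200;0 0 -10 0 200;0 0 0 0 200")

```text
time_s: 10.57
tool_pos: [0.4659, 0.2, 0.1832]
tool_rot: [179.8, 0.2, 166.6]
force: [-0.0, -0.5, -1.0]
grip_width: 0.0297
grasp_force: 30.0
```

Run:
```python
from m import *
o,a=snap('wrist','w6.png');print(o['tool_pos'],o['grip_width'],o['grasp_force'])
print(blob('w6.png',(235,240,285,310),(0,120,80),(15,255,255)), proj('wrist',[.547,.1795,.074],o))
o,a=snap('scene','s6.png');print(blob('s6.png',(280,180,345,265),(0,120,80),(15,255,255)))
print('trim',onz('wrist',np.array([(495,272)])/s,.008,o1))
```

```text
[0.4659 0.2    0.1832] 0.029675655886581498 29.994661509990692Traceback (most recent call last):
  File "<stdin>", line 3, in <module>
  File "m.py", line 9, in blob
    n,l,st,c=cv2.connectedComponentsWithStats(k); i=1+np.argmax(st[1:,4]);return c[i],st[i]
                                                      ~~~~~~~~~^^^^^^^^^^
    return _wrapfunc(a, 'argmax', axis=axis, out=out, **kwds)
    return bound(*args, **kwds)
ValueError: attempt to get argmax of an empty sequence
```

>>> arm_command(series="8 9 0 0 200;20 24 0 0 200;20 24 0 0 200;20 24 0 0 200;20 24 0 0 200;20 24 0 0 200;20 24 0 0 200;16 17 15 0 200;8 8 30 0 200;0 0 35 0 200;0 0 30 0 200;0 0 20 0 200;0 0 10 0 200;0 0 0 0 200;0 0 0 0 200")

```text
time_s: 11.87
tool_pos: [0.3571, 0.4075, 0.0399]
tool_rot: [-179.9, -0.0, 166.6]
force: [-0.0, -0.5, -0.6]
grip_width: 0.0295
grasp_force: 30.0
```

Run:
```python
from m import *
o,a=snap('wrist','w7.png');print(o['tool_pos'],o['tool_rot'],o['grip_width'],o['qpos'])
o,b=snap('top','t7.png');o,c=snap('scene','s7.png')
cv2.imwrite('pics/c7.png',np.hstack([cv2.resize(c[200:384,250:462],(424,368)),cv2.resize(b[170:300,90:240],(375,368))]))
print('trim',onz('wrist',np.array([(495,272)])/s,.008,o1))
```

```text
[0.3571 0.4075 0.0399] [-179.9108   -0.048   166.6213] 0.029457188353311337 [-60.308   14.9221   9.8192 110.1985  -3.0699  55.2282  27.5638]
trim [[0.5072 0.3432 0.008 ]]
```

View pics/c7.png

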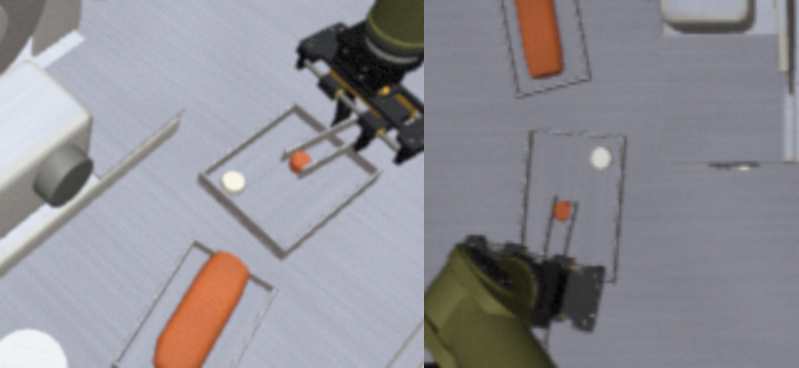

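The picture shows the sausage end held between the tips over the middle of the scrap tray, at scene crop (300,160) and top crop (562,210). I ease the grip.

>>> arm_command(series="0 0 4 0 200;0 0 0 0 200;0 0 0 0 160;0 0 0 0 138;0 0 0 0 138;0 0 0 0 138;0 0 0 0 138;0 0 0 0 138")

```text
time_s: 12.68
tool_pos: [0.3579, 0.4076, 0.0367]
tool_rot: [180.0, 0.0, 166.6]
force: [-0.0, -0.2, -1.2]
grip_width: 0.0395
grasp_force: 9.7
```

Run:
```python
from m import *
o,b=snap('top','t8.png');o,c=snap('scene','s8.png')
lo,hi=(0,120,80),(15,255,255)
pt,a1=blob('t8.png',(125,215,190,285),lo,hi);ps,a2=blob('s8.png',(360,250,450,300),lo,hi);print(pt,a1,ps,a2,tri([ray('top',pt),ray('scene',ps)]))
```

```text
[147.3824 244.0294] [145 241   6   7  34] [396.7692 287.1026] [392 282  10  11  78] (array([0.4387, 0.3902, 0.0107]), [0.00047336068732434846, 0.0004733606873241684])
```

>>> arm_command(series="0 0 -8 0 138;0 0 -25 0 138;0 0 -38 0 138;0 0 -38 0 138;-7 -16 -30 0 138;-15 -33 -20 0 138;-15 -33 -20 0 138;-15 -33 -20 0 138;-15 -33 -20 0 138;-15 -33 -20 0 138;-15 -33 -20 0 138;-15 -33 -20 0 138;-15 -33 -11 0 138;-15 -33 0 0 138;-15 -33 0 0 138;-15 -33 0 0 138;-15 -33 0 0 138;-7 -18 0 0 138;0 0 0 0 138;0 0 0 0 138")

```text
time_s: 14.45
tool_pos: [0.4467, -0.0568, 0.3271]
tool_rot: [179.9, 0.0, 166.4]
force: [0.1, 0.2, -0.4]
grip_width: 0.0402
grasp_force: 9.7
```

Run:
```python
from m import *
o,b=snap('top','t9.png');o,c=snap('scene','s9.png')
lo,hi=(0,120,80),(15,255,255)
pt,a1=blob('t9.png',(125,215,190,285),lo,hi);ps,a2=blob('s9.png',(360,250,450,300),lo,hi);print(pt,a1,ps,a2,tri([ray('top',pt),ray('scene',ps)]))
print(o['tool_pos'],o['qpos'],w2t(o,[.4209,-.3516,.0202]))
```

```text
[147.4286 243.9429] [145 241   6   7  35] [396.6234 286.9221] [392 282  10  11  77] (array([0.4391, 0.3898, 0.0114]), [0.000507600343402775, 0.0005076003434027103])
[ 0.4467 -0.0553  0.327 ] [-40.9862 -12.4699  38.0903 100.9095   7.5771  88.9481  72.8893] [ -43.6186 -294.6848  306.3418]
```

>>> arm_command(series="-2 -16 0 0 138;-5 -33 0 0 138;-5 -33 0 0 138;-5 -33 0 0 138;-5 -33 0 0 138;-5 -33 0 0 138;-5 -33 0 0 138;-5 -33 10 0 138;-5 -33 20 0 138;-2 -15 30 0 138;0 0 38 0 138;0 0 38 0 138;0 0 38 0 138;0 0 38 0 138;0 0 30 0 138;0 0 20 0 138;0 0 10 0 138;0 0 0 0 138;0 0 0 0 138")

```text
time_s: 16.13
tool_pos: [0.4222, -0.3523, 0.0549]
tool_rot: [180.0, 0.0, 166.7]
force: [0.6, 0.2, -0.4]
grip_width: 0.0402
grasp_force: 9.7
```

Lower until the tongs touch the board.

>>> arm_command(series="0 0 12 0 138;0 0 10 0 138;0 0 6 0 138;0 0 4 0 138;0 0 2 0 138;0 0 0 0 138;0 0 0 0 138")

```text
time_s: 16.72
tool_pos: [0.4215, -0.3531, 0.0208]
tool_rot: [-180.0, 0.0, 166.6]
force: [0.2, 0.6, -1.3]
grip_width: 0.0401
grasp_force: 9.7
```

>>> arm_command(series="0 0 0.6 0 138;0 0 0 0 120;0 0 0 0 100;0 0 0 0 60;0 0 0 0 20;0 0 0 0 0;0 0 0 0 0;0 0 -10 0 0;0 0 -25 0 0;0 0 -38 0 0;0 0 -38 0 0;0 0 -38 0 0;0 0 -38 0 0;0 0 -38 0 0;0 0 -38 0 0;0 0 -38 0 0;0 0 -38 0 0;0 0 -25 0 0;0 0 0 0 0")

```text
time_s: 18.3
tool_pos: [0.4224, -0.3549, 0.39]
tool_rot: [-179.9, 0.5, 166.6]
force: [0.4, 0.6, 0.0]
grip_width: 0.087
grasp_force: 0.0
```

Run:
```python
from m import *
o,b=snap('wrist','w10.png');print(o['tool_pos'],o['tool_rot'],o['qpos'],o['time_s'],w2t(o,[.56,-.2,.38]))
_,t=snap('top','t10.png')
cv2.imwrite('pics/c10.png',np.hstack([cv2.resize(b,(480,360)),cv2.resize(t[200:290,325:400],(300,360),interpolation=cv2.INTER_CUBIC)]))
```

```text
[ 0.4224 -0.3549  0.39  ] [-179.8533    0.4857  166.5588] [-23.0042   6.7879  67.2982  82.4816  -6.4001  94.3653 120.1646] 18.3 [-97.7764 182.6624  10.3231]
```

View pics/c10.png

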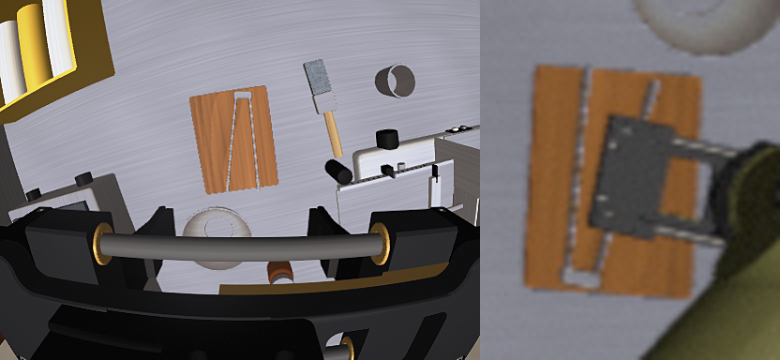

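The tongs lie flat on the board again, with the bow at (242,93) and tips at (228,190) and (258,187) in the wrist half. Next I go to the slicer viewing pose.

>>> arm_command(series="-8 15 0 0 0;-16 30 0 0 0;-16 30 0 0 0;-16 30 0 0 0;-16 30 0 0 0;-16 30 0 0 0;-10 18 0 0.06 0;0 0 0 0.12 0;0 0 0 0.12 0;0 0 0 0.12 0;0 0 0 0.12 0;0 0 0 0.12 0;0 0 0 0.12 0;0 0 0 0.12 0;0 0 0 0.12 0;0 0 0 0.12 0;0 0 0 0.12 0;0 0 0 0.077 0;0 0 0 0 0;0 0 0 0 0")

```text
time_s: 20.07
tool_pos: [0.5585, -0.1974, 0.3829]
tool_rot: [-179.9, -0.0, 90.1]
force: [0.7, 0.1, -0.5]
grip_width: 0.0869
grasp_force: 0.0
```

Run:
```python
from m import *
o,b=snap('wrist','w11.png');print(o['tool_pos'],o['tool_rot'],o['qpos'],o['time_s']);pickle.dump(o,open('o11.pkl','wb'))
cv2.imwrite('pics/w11b.png',cv2.resize(b,(800,600),interpolation=cv2.INTER_CUBIC))
```

```text
[ 0.5585 -0.1974  0.3829] [-179.8945   -0.0414   90.0982] [-35.5701  17.7628  68.8248  77.1469 -16.6029  96.105   30.61  ] 20.0667
```

View pics/w11b.png

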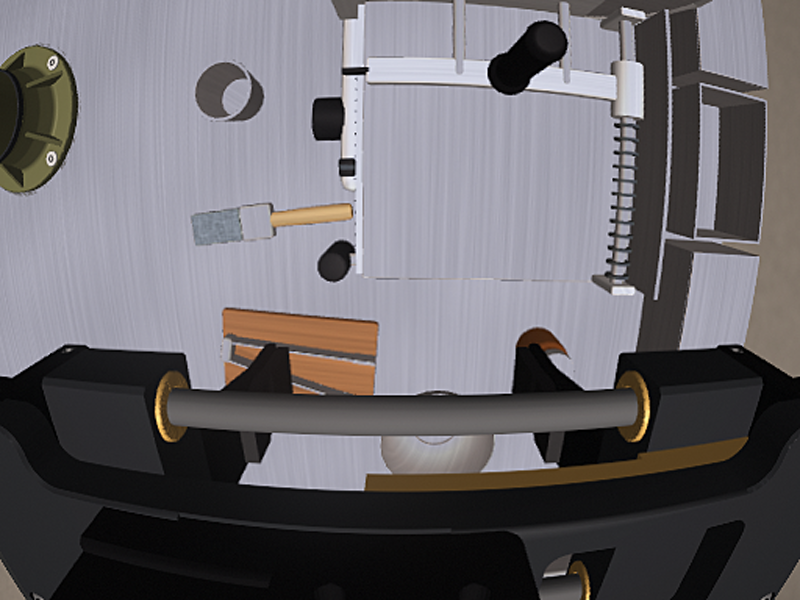

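The wrist picture shows the pusher's pointer fin at (355,71), the rider at (347,167) and the handle top at (546,40). The cross arm runs from (370,70) to (615,85), and the ruler from about (363,10) to (360,272).

Run:
```python
from m import *
o=pickle.load(open('o11.pkl','rb'));im=cv2.cvtColor(cv2.imread('pics/w11.png'),cv2.COLOR_BGR2GRAY)
def dark(box,th=70):
    x0,y0,x1,y1=box;n,l,st,c=cv2.connectedComponentsWithStats((im[y0:y1,x0:x1]<th).astype(np.uint8))
    return [(c[i]+[x0,y0],st[i][:4]+[x0,y0,0,0],st[i][4]) for i in range(1,n) if st[i][4]>4]
print('ptr',dark((214,36,238,52)));print('rider',dark((212,95,232,118)));print('handle',dark((300,5,370,65)))
for r in range(98,116): print(r,im[r,212:234])
h=tri([ray('wrist',np.array([546,40])/s,o),ray('top',np.array([415,277])/s)]);print(h)
print('rail',onz('wrist',np.array([(363,60),(361,270)])/s,.14,o))
print('rear rail',onz('wrist',np.array([(625,115),(616,285)])/s,.16,o))
print('traye',onz('wrist',np.array([(368,277),(600,279)])/s,.135,o))
```

```text
ptr [(array([227.0822,  45.137 ]), array([219,  43,  17,   5]), np.int32(73))]
rider [(array([221.5106, 106.9681]), array([217, 101,  10,  12]), np.int32(94))]
handle [(array([337.2702,  36.4219]), array([312,  13,  51,  48]), np.int32(1377)), (array([344.,  58.]), array([342,  58,   5,   1]), np.int32(5))]
98 [165 166 172 172 172 169 109 206 206 203 215 220 222 222 222 217 210 211
 212 200 176 171]
99 [165 166 172 172 172 172 106 210 210 208 218 224 226 227 209 169 213 211
 213 197 172 172]
100 [165 168 173 172 174 178 120 224 226 225 236 244 245 245 219 175 215 211
 213 197 171 171]
101 [164 168 173 175 183 130  59 113 107  98  95  90  82  78 120 196 220 213
 213 196 171 171]
102 [164 169 174 178 149  37  14  18  20  19  22  24  26  22   0 136 226 214
 213 196 172 172]
103 [164 168 175 181 135  11  30  33  36  37  37  39  42  36   0  95 196 216
 214 195 171 171]
104 [164 168 174 182 134   3  29  34  33  37  38  39  42  36   5 102 199 217
 215 194 170 171]
105 [164 168 175 180 131  40  59  59  62  64  61  56  59  57  24 107 201 217
 215 193 170 171]
106 [165 167 173 179 133  38  84 
[... 487 characters left out ...]
 32  31  34  25   0 117 205 216
 215 189 170 171]
112 [166 169 173 177 174  87  22  27  32  31  33  34  34  29  59 188 221 214
 216 189 169 171]
113 [167 168 173 176 177 157 128 187 217 219 229 240 243 244 238 229 217 214
 215 188 169 171]
114 [166 169 175 175 177 164 136 194 220 217 224 230 230 231 162 137 199 213
 215 188 167 172]
115 [167 168 173 175 175 158 130 189 215 212 219 225 225 225 221 218 214 212
 215 186 167 171]
(array([ 0.6418, -0.0392,  0.2772]), [0.0018038759990869225, 0.0018038759990870012])
rail [[ 0.5246 -0.0236  0.14  ]
 [ 0.5218 -0.2108  0.14  ]]
rear rail [[ 0.7549 -0.0633  0.16  ]
 [ 0.7558 -0.2184  0.16  ]]
traye [[ 0.5276 -0.2184  0.135 ]
 [ 0.75   -0.2188  0.135 ]]
```

>>> arm_command(series="12 7 0 0 0;24 13 0 0 0;30 16 0 0 0;30 16 0 0 0;30 16 0 0 0;20 10 0 0 0;12 5.5 0 0 0;0 0 0 0 0;0 0 0 0 0")

```text
time_s: 20.87
tool_pos: [0.6425, -0.0397, 0.3837]
tool_rot: [-179.9, 0.1, 90.0]
force: [-1.0, -0.6, 0.0]
grip_width: 0.0873
grasp_force: 0.0
```

Run:
```python
from m import *
o=pickle.load(open('o11.pkl','rb'))
p=onz('wrist',np.array([227.1,45.1]),.165,o)[0];r=onz('wrist',np.array([221.7,106.5]),.154,o)[0];print('ptr',p,'rider',r,'travel',p[1]-r[1])
o12,a=snap('wrist','w12.png');pickle.dump(o12,open('o12.pkl','wb'));print(o12['tool_pos'],o12['tool_rot'],o12['qpos'])
im=cv2.cvtColor(a,cv2.COLOR_BGR2GRAY)
q=proj('wrist',[[.6418,-.0392,.283],[.6418,-.0392,.249],p,r],o12);print(q)
m=(im<60).astype(np.uint8);x,y=q[0].astype(int)
print('\n'.join(''.join('#' if v else '.' for v in m[j,x-75:x+75:2]) for j in range(y-40,y+50,4)))
```

```text
ptr [ 0.5201 -0.0386  0.165 ] rider [ 0.5119 -0.1187  0.154 ] travel 0.08002789574394283
[ 0.6425 -0.0397  0.3837] [-179.9477    0.0736   90.0361] [-41.2039  25.5376  64.5232  69.056  -23.0918  98.617   17.3493]
[[256.453  190.2792]
 [256.5167 181.3973]
 [166.3363 166.3087]
 [167.6593 218.9273]]
...........................................................................
...........................................................................
..................................##########...............................
.................................############..............................
................................#############..............................
................................##############.............................
.................................############..............................
.................................############..............................
.................................############..............................
................................##############.............................
................................###########
[... 244 characters left out ...]
................
...........................................................................
...........................................................................
..........................................................................#
...........................................................................
##........................................................................#
##........................................................................#
##........................................................................#
###.......................................................................#
###......................................................................##
```

>>> arm_command(series="0 0 20 0 0;0 0 35 0 0;0 0 35 0 0;0 0 30 0 0;0 0 20 0 0;0 0 10 0 0;0 0 3 0 0;0 0 0 0 0;0 0 0 0 60;0 0 0 0 120;0 0 0 0 255;0 0 0 0 255;0 0 0 0 255;0 0 0 0 255;0 0 0 0 255;0 0 0 0 255;0 0 0 0 255;0 0 0 0 255", squeeze=50)

```text
time_s: 22.42
tool_pos: [0.6426, -0.0394, 0.231]
tool_rot: [-180.0, -0.0, 90.0]
force: [0.1, 1.2, 0.8]
grip_width: 0.0284
grasp_force: 0.3
```

>>> arm_command(series="0 0 0 0 255;0 0 0 0 255;0 0 0 0 255", squeeze=50)

```text
time_s: 22.67
tool_pos: [0.6433, -0.0394, 0.231]
tool_rot: [179.9, 0.0, 90.0]
force: [5.0, -0.7, -1.7]
grip_width: 0.0254
grasp_force: 50.0
```

>>> arm_command(series="-4 0 0 0 255;-8 0 0 0 255;-12 0 0 0 255;-12 0 0 0 255;-12 0 0 0 255;-12 0 0 0 255;-8 0 0 0 255;-4 0 0 0 255;-2 0 0 0 255;0 0 0 0 255;0 0 0 0 255;0 0 0 0 255")

```text
time_s: 23.67
tool_pos: [0.6426, -0.1091, 0.231]
tool_rot: [-179.9, -0.4, 90.2]
force: [-1.7, 8.3, 2.3]
grip_width: 0.0254
grasp_force: 50.0
```

```bash
cat > v.py <<'E'
from m import *
import sys
n=sys.argv[1];o,a=snap('wrist',f'w{n}.png');_,t=snap('top',f't{n}.png');_,c=snap('scene',f's{n}.png');pickle.dump(o,open(f'o{n}.pkl','wb'))
print(o['tool_pos'],o['tool_rot'],o['force'],o['grip_width'],o['grasp_force'],o['time_s'])
dy=-.0394-o['tool_pos'][1]
P=[[.516,-.0386-dy,.165],[.512,-.1187,.154]]
for k,im in(('wrist',a),('top',t),('scene',c)):
    q=proj(k,P,o);print(k,q);x,y=q.mean(0).astype(int);g=cv2.cvtColor(im,cv2.COLOR_BGR2GRAY)
    if 25<x<487 and 20<y<364:
        w=20 if k=='wrist' else 13
        print(x-w,y-w);print('\n'.join(' '.join('%3d'%v for v in g[j,x-w:x+w]) for j in range(y-w,y+w)))
E
python3 v.py 13
```

```text
[ 0.6426 -0.1091  0.231 ] [-179.8975   -0.359    90.2099] [-1.7147  8.3448  2.3156] 0.02536303587523446 50.00315749803917 23.6667
wrist [[113.2176 200.7301]
 [116.0811 207.9305]]
94 184
191 186 182 193 191 185 188 188 191 192 195 189 192 188 197 189 188 188 188 190 186 188 188 189 193 189 192 194 186 193 192 159 217 232 229 229 235 216  84 177
192 187 181 193 191 185 189 189 190 192 196 188 194 186 198 188 189 188 188 191 187 188 189 187 195 189 191 196 185 190 193 180 221 232 229 229 234 218  92 170
192 187 182 191 193 187 188 191 190 192 197 188 196 187 199 190 191 189 188 191 187 188 189 187 194 189 190 198 184 190 192 179 218 232 230 230 236 220  95 166
192 189 183 189 193 187 186 190 189 192 196 190 194 189 196 192 189 188 189 190 189 188 190 187 194 189 191 196 186 191 193 183 211 237 236 236 241 230 124 148
194 189 183 186 193 189 187 189 189 193 195 190 193 189 195 195 189 189 189 188 189 187 190 186 194 190 191 197 189 193 196 189 218 234 190 182 224 206 112 133
193 191 184 186 193 189 186 190 188 193 195 190 191 190 194 197 189 189 190 188 190 188 190 185 193 191 192 201 19
[... 10305 characters left out ...]
 228 223 196 167 140 141 129  72  34  47 105 178 196 196 205 215 225 224 225
226 226 228 230 229 227 223 205 171 150 138 144 169 151 115 110 123 152 202 226 224 226 227 228 229 225
229 229 230 229 224 213 177 156 141 135 157 180 205 206 197 212 214 221 226 230 229 228 224 225 221 218
230 229 230 218 183 160 141 139 152 164 199 220 227 229 225 229 229 227 226 224 221 216 211 202 194 188
228 221 201 162 145 141 150 167 198 218 226 231 231 227 225 224 224 216 212 202 198 186 180 168 157 153
207 171 151 138 147 165 184 213 224 230 231 229 229 224 215 204 197 186 179 168 157 148 140 139 125 120
160 136 133 160 190 208 223 229 231 229 229 227 222 202 184 169 159 148 144 132 125 122 116 111 107 108
```

Run:
```python
from m import *
o10=dict(tool_pos=np.array([.4224,-.3549,.39]),tool_rot=[-179.8533,.4857,166.5588])
for f,o in(('w3',o3),('w10',o10),('w2',o2),('w12',pickle.load(open('o12.pkl','rb')))):
    im=cv2.cvtColor(cv2.imread(f'pics/{f}.png'),cv2.COLOR_BGR2GRAY)
    q=proj('wrist',[[.517,-.0386,.165],[.512,-.1187,.154]],o);print(f,q)
    for nm,p,z,w in(('ptr',q[0],.165,11),('rid',q[1],.154,10)):
        x,y=p.astype(int);x0,y0=max(0,x-w),max(0,y-w);sub=im[y0:y+w,x0:x+w]
        if sub.size<50: continue
        n,l,st,c=cv2.connectedComponentsWithStats((sub<70).astype(np.uint8))
        for i in range(1,n):
            if st[i][4]>8: print(nm,c[i]+[x0,y0],st[i],onz('wrist',c[i]+[x0,y0],z,o)[0])
    if f in('w12',):
        for p in q:
            x,y=p.astype(int);print(x-12,y-10);print('\n'.join(' '.join('%3d'%v for v in im[j,x-12:x+12]) for j in range(y-10,y+11)))
```

```text
w3 [[490.3811 171.6404]
 [440.1919 178.0433]]
ptr [490.8727 173.7727] [  8   6   8  16 110] [ 0.5201 -0.0376  0.165 ]
rid [435.1489 174.4468] [  0   0  12  15 141] [ 0.5058 -0.1263  0.154 ]
w10 [[462.949  179.9808]
 [419.6833 186.1024]]
ptr [463.4691 182.0864] [10  7  6 15 81] [ 0.5208 -0.0375  0.165 ]
rid [413.8819 182.1496] [  0   0  12  14 127] [ 0.5032 -0.1288  0.154 ]
w2 [[202.9428 230.4633]
 [151.1755 234.3955]]
ptr [203.3418 232.1519] [ 8  4  9 18 79] [ 0.5195 -0.0388  0.165 ]
rid [155.4237 232.8983] [  8   0  12  20 177] [ 0.511  -0.1114  0.154 ]
w12 [[164.1594 166.3234]
 [167.7319 218.9528]]
ptr [162.7381 165.7619] [  2   0  18  22 336] [ 0.515  -0.0378  0.165 ]
rid [170.3713 218.0539] [  7   0  13  20 167] [ 0.5162 -0.1172  0.154 ]
152 156
173 168 168 182 115  21  30  35  36  36  36  36  36  36  37  36  32  16 159 233 219 224 163 143
172 169 170 188  59  26  36  37  39  36  37  37  37  38  37  38  35  17 115 209 221 225 164 142
172 171 172 169  40  31  37  38  38  38  37  39  39  38  38  39  35  21 119 213 225 227 132  96
173 172 177 110  28  35  38  39  40  40  40  40  40 
[... 2999 characters left out ...]
  28  28  25  12 136 254 227
156 156 155 160 159 162 161 161 163 162 161 167 168 124  25  23  29  30  29  27  19  61 112  14
166 163 163 161 163 165 163 161 165 171 171 191 161  24  20  27  28  29  31  28  25  23  21  23
177 178 181 177 182 179 177 177 175 183 190 162  60  15  26  27  30  30  28  28  28  32  30  33
176 177 177 175 179 178 177 176 175 187 180  55  12  25  28  28  29  29  29  30  31  32  32  32
174 176 176 174 178 179 175 177 177 196 113   9  22  27  29  28  30  29  28  30  34  31  32  31
173 176 175 175 177 179 176 180 187 152  39  20  27  28  28  29  28  29  29  32  31  32  34  32
173 177 174 176 175 179 177 185 157  57  16  24  28  28  29  28  29  28  31  32  31  31  33  33
```

>>> arm_command(series="-4 0 0 0 255;-4 0 0 0 255;-2 0 0 0 255;0 0 0 0 255;0 0 0 0 255;0 0 0 0 255;0 0 0 0 255")

```text
time_s: 24.4
tool_pos: [0.6424, -0.1189, 0.231]
tool_rot: [-179.9, -0.4, 90.2]
force: [-2.4, 8.8, 2.2]
grip_width: 0.0249
grasp_force: 50.0
```

```bash
sed -i "s/for k,im in.*/for k,im in(('wrist',a),):/; s/for j in range(y-w,y+w)/for j in range(y-12,y+12)/; s/\[.516,-.0386-dy,.165\]/[.516,-.0395-dy,.172]/" v.py; python3 v.py 14
```

```text
[ 0.6424 -0.1189  0.231 ] [-179.8769   -0.3831   90.216 ] [-2.41    8.7661  2.1619] 0.024937177372958086 50.00570615683955 24.4
wrist [[110.0324 204.119 ]
 [114.9143 197.8243]]
92 180
191 186 194 191 186 186 194 191 186 192 190 194 196 191 193 192 195 198 191 192 209  93  35  46  49  50  51  52  51  54  54  53  44  23 127 255 209 182 224 205
191 186 193 191 187 185 195 192 186 192 188 194 195 193 193 193 194 200 190 192 207  97  33  45  48  50  50  50  52  52  53  53  41  21  89 165 104 105 108 108
190 187 193 193 187 184 194 193 186 192 188 195 195 193 191 193 194 201 190 191 205 158  29  46  48  49  50  50  51  51  49  42  33  64 117 110 108 109 110 110
193 190 195 198 192 187 196 196 187 192 189 193 196 194 191 195 193 202 190 191 204 159  26  44  48  49  49  49  50  47  42  74 171 156 150 146 143 141 141 139
192 189 189 192 186 184 192 200 191 191 190 191 194 195 191 195 192 202 195 194 207 207  29  52  55  56  56  55  53  47  79 224 254 246 244 243 243 241 242 241
119 119  98  95  83  96 111 177 197 191 192 189 195 196 190 194 193 204 203 197 188 102  44  54  56  55  55  55  54 
[... 2223 characters left out ...]
 211 212 213 215 215 215 212 235 250 249 249 249 249 250 250
186 186 185 189 193 197 196 195 195 193 193 194 193 193 194 193 193 192 193 192 194 193 194 193 193 194 192 192 192 191 190 186 212 235 234 232 233 233 233 233
184 188 184 188 190 186 185 185 183 183 183 183 183 182 183 183 185 183 184 183 184 183 182 185 185 184 185 184 183 184 183 180 203 232 231 229 229 229 229 229
185 186 184 187 190 180 179 180 179 179 178 178 177 176 177 177 179 178 182 180 181 180 180 180 182 180 179 180 178 177 175 170 190 233 231 231 230 230 230 230
186 187 184 185 190 180 168 179 182 182 181 181 178 180 178 174 169 167 168 167 167 166 166 165 164 164 162 162 159 164 160 161 183 232 234 231 232 231 231 232
```

Run:
```python
from m import *
o=pickle.load(open('o14.pkl','rb'))
print('pred',proj('top',[[.512,-.1187,.154],[.52,-.1187,.17],[.512,-.0395,.165],[.52,-.0395,.17],[.53,-.119,.165]],o))
for f,x0,x1 in(('t1',282,300),('t1',258,276),('t14',282,300)):
    g=cv2.cvtColor(cv2.imread(f'pics/{f}.png'),cv2.COLOR_BGR2GRAY);print(f,x0);print('\n'.join('%d: '%j+' '.join('%3d'%v for v in g[j,x0:x1]) for j in range(210,227)))
```

```text
pred [[290.3747 219.791 ]
 [290.6188 217.2002]
 [266.4532 220.1533]
 [266.4201 217.6659]
 [290.5403 214.2089]]
t1 282
210: 130 132 132 131 131 131 132 129 131 132 130 133 134 130 133 130 130 129
211: 130 132 130 130 130 130 130 128 129 129 129 129 129 131 129 130 132 131
212: 131 131 132 131 131 131 130 130 130 132 131 130 131 130 131 130 130 129
213: 129 131 130 130 132 129 129 131 128 132 131 131 133 131 130 133 132 130
214: 130 129 130 130 130 132 128 129 131 131 132 130 130 129 130 128 130 129
215: 130 128 127 129 128 129 129 129 128 128 129 131 130 129 128 129 130 130
216: 131 132 133 131 132 133 132 131 131 133 133 131 132 134 134 134 133 134
217: 147 144 144 145 148 146 144 144 145 145 151 152 151 154 151 153 152 150
218: 160 159 157 160 160 159 155 155 153 156 158 159 162 158 159 157 156 156
219: 146 147 146 153 155 128 100  93  89 111 132 150 157 134 122 121 117 112
220: 164 165 166 164 149  88  55  49  59  76 125 162 156 130 130 127 126 127
221: 166 168 167 166 144  84  41  47  59  72 121 164 155 130 128 129 128 129
222: 168 168 166 164 144  84  46  47  57  65 118 161 153 1
[... 2259 characters left out ...]
158 156
218:  88  85  84  81  74  75  73  69  61  63  92 141 165 163 162 161 160 162
219:  85  85  85  83  75  76  71  67  60  69 107 152 161 136 125 125 119 116
220:  86  84  83  81  76  75  67  66  61  79 128 167 161 135 130 133 132 131
221:  86  85  81  77  74  70  64  63  56  71 127 168 162 133 133 132 133 133
222:  84  81  78  76  74  68  64  55  54  65 121 167 160 136 130 132 132 134
223:  83  80  74  77  70  62  64  59  73 105 148 173 161 135 132 131 128 131
224:  81  76  78  73  69  63  61  93 141 164 168 168 154 125 131 133 132 131
225:  78  77  73  71  67  61  67 107 156 163 164 159 144 125 135 136 128 121
226:  80  77  75  67  66  62  67 101 129 131 127 124 118 132 135 135 128 116
```

>>> arm_command(series="0.8 0 0 0 255;0 0 0 0 255;0 0 0 0 255;0 0 0 0 255;0 0 0 0 255;0 0 0 0 255")

```text
time_s: 25.05
tool_pos: [0.6424, -0.1179, 0.231]
tool_rot: [-179.9, -0.4, 90.2]
force: [-2.1, 8.9, 3.2]
grip_width: 0.0256
grasp_force: 50.0
```

Run:
```python
from m import *
o=telemetry.get_obs();print(o['tool_pos'],o['force'],o['grip_width'],o['time_s'])
_,c=snap('scene','s15.png');_,t=snap('top','t15.png')
lo,hi=(0,120,80),(15,255,255)
print(blob('s15.png',(360,250,450,300),lo,hi)[0],blob('t15.png',(125,215,190,285),lo,hi)[0])
```

```text
[ 0.6424 -0.1179  0.231 ] [-2.1241  8.9365  3.2147] 0.02559777984728939 25.05
[396.6711 286.9605] [147.5 244. ]
```

Travel is now about 78.6 mm and the handle is still gripped, with the sausage end in the tray. I hand in.

```bash
python3 -c "
from cell import env
print(env.sign_off())"
```

```text
the job is handed in; nothing more can be done
None
```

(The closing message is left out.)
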